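# Hang the wide scraper on the swing-out hook

### The job

First swing the folded hook on the stand all the way out until it reaches its stop. Then draw the blue-handled scraper straight up out of its slot in the wooden rack and hang it by the loop of its handle on the hook, so that it hangs still and roughly upright, with the hook still swung out. Leave the yellow-handled scraper in its slot and do not disturb the tin or the sanding block.

Things in the scene. Friction and masses are not known exactly. Their poses are not given: they have to be found in the camera images.
- scraper: paint scraper, BLUE loop handle, blade down in a rack slot, 0.22 kg. Origin: middle of blade's lower edge; z up to handle, y along width, x normal to blade. Sizes in mm: blade 3 thick, 140 wide, z 0-80; clamp strip 14 thick, z 70-88; handle 18 thick, 106 wide, top bar z 132-158; opening through x: y -35 to 35, z 88-132. Grip high on the top bar so the fingertips clear the hook below it
- scraper_bar (a point): middle of the underside of the blue scraper's top bar (scraper frame 0, 0, 132 mm): the place that rests on the hook; axes as the scraper's
- twin: the same scraper with a YELLOW handle, in the other slot of the rack; same size and frame as the blue one. Stays where it is
- rack: fixed plywood rack 150 (x) x 190 (y) x 60 mm high. Origin: middle of its underside. Two blind slots run along y, at x = -47.5 and +47.5 mm, each 5 mm wide, 165 long and 45 deep (floor 15 mm above the bench)
- stand: fixed stand. Origin: on the bench under the hook's pivot post. Grey base 12 mm thick, x -80 to 40, y -60 to 180 mm. Steel post 20 mm in diameter at the origin; plywood panel 12 mm thick (x +-6), y 15 to 155, top at z 130 mm. The folded hook lies above the panel, along +y; it swings out to -x
- hook_arm (a joint): hook's angle about the vertical pivot on the post: 0 = folded, pointing along the stand's +y; grows counter-clockwise seen from above to the stop at 1.5 rad, where it points about along the stand's -x. Starts at 0 to 0.5. Friction 0.12 N m holds it where it is left. Can be pushed with closed fingers on the panel (+x) side, near the tip
- hook_seat (a point): on top of the grey rubber-sleeved hook's straight bar, 78 mm from the pivot: good place for the handle's top bar to rest. x points along the hook to its tip, z up. Round bar 10 mm in diameter, axis 180 mm above the bench, straight from the pivot to 125 mm, then bent up; lip's top 21 mm above the bar's axis. Hub at the pivot 26 mm in diameter, up to 18 mm above the bar's axis
- hook_tip (a point): centre of the upturned end of the hook, 137 mm from the pivot axis and 16 mm above the bar's axis; axes as hook_seat's
- hook_pivot (a point): on the pivot axis, at the height of the hook bar's axis (180 mm above the bench); axes as the stand's
- tin: small white and silver paint tin, 72 mm in diameter, 75 high, standing on the bench; origin at the centre of its underside. Bystander
- sander: sanding block, grey with a cork back, 110 x 60 x 44 mm, lying on the bench; origin at the centre of its underside. Bystander
Things that resemble listed ones, but are neither listed nor needed, are in the scene too. Several things have the shape of the scraper; the one meant has the colours described above. Of the things shaped like the twin, the yellow one is meant.

How it is judged (in metres and radians):
On the way, in this order (a step that is already met when the one before it is completed fails the run):
1. the hook is swung out to its stop (within 0.12 rad) (value of joint hook_arm above 1.38 rad), for 0.2 s.
2. the blue scraper is drawn up clear of the rack (its lower edge above the rack's top), hook still out (height (world z) of scraper above 0.062 m and value of joint hook_arm above 1.25 rad), for 0.1 s.
At the end, for the whole second after the job is handed in: Blue scraper hangs on the hook: underside of its top bar 20 to 128 mm from the pivot, within 30 mm sideways of the hook bar and 10 mm of its top, bearing on it, tilt under 0.35 rad, at rest; hook at 1.25 rad or more; yellow scraper (upright), tin and sanding block within 40 mm of their starts (x of scraper_bar in the frame of hook_seat between -0.058 and 0.05 m and y of scraper_bar in the frame of hook_seat between -0.03 and 0.03 m and z of scraper_bar in the frame of hook_seat between -0.01 and 0.01 m and angle between scraper's own z axis and vertical below 0.35 rad and contact force between scraper and hook_arm above 0.6 N and linear speed of scraper below 0.05 m/s and angular speed of scraper below 0.6 rad/s and value of joint hook_arm above 1.25 rad and not (distance of twin from where it was at the start of the episode above 0.04 m) and not (distance of tin from where it was at the start of the episode above 0.04 m) and not (distance of sander from where it was at the start of the episode above 0.04 m) and angle between twin's own z axis and vertical below 0.15 rad); the robot touches nothing.
It fails at once if the yellow scraper is moved by more than 40 mm (distance of twin from where it was at the start of the episode above 0.04 m).
It fails at once if the tin is moved by more than 40 mm (distance of tin from where it was at the start of the episode above 0.04 m).
It fails at once if the sanding block is moved by more than 40 mm (distance of sander from where it was at the start of the episode above 0.04 m).
It also fails if it takes over 64 s, if anything falls off the work surface, if the arm or the gripper's body presses on something with over 40 N, if the wrist force passes 120 N, or if a joint passes its speed limit or range.

### The arm

A 6-joint arm with a two-finger parallel gripper is mounted at the origin on the work surface. World frame = base frame: x ahead of the robot, y to its left, z up, the work surface at z = 0. Lengths are in mm, angles in rad, forces in N, time in s.
With the tool pointing down it reaches from about 300 to 775 mm from the base axis. Payload 14.6 kg.
Tool frame: the origin (TCP) lies midway between the tips of the shut fingers; the grasp point (between the pads) lies 19 mm behind it; z points along the fingers, y is the line along which they close (so a half turn about z gives the same grasp; the last joint's range is limited). The gripper opens to 94 mm and grips with 3 to 60 N. Pads are 16 mm wide; open, the fingers measure 119 mm over their backs; the gripper's body (75 mm by 177 mm) begins 78 mm behind the grasp point.
Start: joints at [-1.345, 0.3, 1.521, -0, 1.321, -0.067], TCP at [158.742, -526.584, 205.446] pointing down, gripper open.
Joint ranges: [-3.03, 3.03], [-0.79, 2.21], [0.23, 2.52], [-1.04, 4.18], [0, 3.07], [-2.55, 2.55]. Speed limits (rad/s): [2.22, 2.22, 2.57, 3.14, 3.14, 3.14].

### API

Orientations are given as [roll, pitch, yaw] about the fixed x, y, z axes, in that order (R = Rz(yaw) Ry(pitch) Rx(roll)).
In Python, from cell import manip gives the robot as it stands.
- The arm moves only by the shell command python3 -m creep 'ROWS' [OPENING] [FORCE]. ROWS is text: rows parted by semicolons, each of 6 numbers parted by spaces: the shift along the tool's x, y, z normalised to -1 to 1, where 1 is 4 cm, then the turn, a rotation vector about the tool's x, y, z normalised to -1 to 1, where 1 is pi rad. In form: dx dy dz ax ay az; .... A call has 1 to 20 rows; each row shifts and turns the commanded pose from where the row before left it, along the tool's axes as they then stand; what a row does not reach is not made up. A row lasts 1/8 s, in which the tool goes at most 62.5 mm and 10.7 degrees, less where a joint would pass 70% of its speed; a pose out of reach is approached as far as the arm can. A call with a number of a shift or a turn outside -1 to 1 is refused whole. A call with a gripper value outside its range is refused whole. OPENING is the closure, from 0 (fully open) to 1 (shut), set as the call begins (- or left out, the last holds). The fingers move at their own pace and stop on an object; FORCE is the grip in N (left out, the last holds). Time passes only in rows, so rows that do not move let the fingers close. It gives the time, the measured TCP pose, the force, the opening and the grip force at its end, in the units of the state.
- manip.read_state(): the state, without advancing time (a new reading comes with each control period).
- manip.camera(name): name is "side" or "top" or "wrist"; returns a dict with "color" (480x640x3 uint8, red, green, blue), "range_z" (480x640 float32, mm along the optical axis (not along the pixel's ray), 0 where there is no reading), "camera_matrix" (3x3 intrinsics, pixels), "k1" (the pictures are not rectified: a ray, as slopes to the right and down, at radius r is drawn at 1 + k1 r^2 times it, then the intrinsics apply), "T" (4x4, takes a point from camera to world coordinates). Camera axes: x right, y down, z forward; pixel columns grow to the right and rows downward; lengths in mm; the calibration is good to about 2 mm. A picture is of the moment at which its call begins.
- manip.sign_off(): hands the job in; it is judged then, once.
The state is a dict: "clock": time; "joints": joint angles; "qd": joint speeds; "effort": joint torques, N m; "eef_pos": TCP position; "eef_rot": TCP orientation; "wrist_force": force on the tool from outside, world axes, zero at the start; "moment": the same for the moment, N m; "finger_gap": finger opening in mm; "finger_force": force on a finger pad.
Only numpy, scipy, OpenCV 4.12 (cv2) and the standard library are available. Lean on these libraries where they do the work, as an engineer would, in place of code of your own. Each camera call takes 0.05 s, during which the arm holds its last target. There are 200 camera calls.

## Working session

There is one attempt and no reset: what is moved stays moved. The work goes in short steps, Python scripts to look and compute and a shell command to move; the robot and the scene stay as the last step left them, time stands still between calls to the robot, and variables do not carry over. Pictures are saved under pics/ and viewed, at most 10 in all, crops included, and the job is handed in when it is done.

```bash
mkdir -p pics; cat > h.py <<'E'
import numpy as np, cv2
from cell import manip
def cloud(c):
    K=c["camera_matrix"];k1=c["k1"];v,u=np.mgrid[0:480,0:640].astype(float)
    xd=(u-K[0,2])/K[0,0];yd=(v-K[1,2])/K[1,1];rd=np.hypot(xd,yd);r=rd.copy()
    for _ in range(20): r=rd/(1+k1*r*r)
    s=np.where(rd>0,r/np.maximum(rd,1e-9),1);z=c["range_z"]
    P=np.stack([xd*s*z,yd*s*z,z],-1)@c["T"][:3,:3].T+c["T"][:3,3]
    P[z<=0]=np.nan
    return P
E
python3 - <<'E'
from h import *
ims=[]
for n in["side","top","wrist"]:
    c=manip.camera(n);np.save(f"{n}_P.npy",cloud(c));np.save(f"{n}_c.npy",c["color"])
    cv2.imwrite(f"pics/{n}0.png",c["color"][:,:,::-1]);print(n,c["T"].round(2).tolist(),c["k1"])
print(manip.read_state())
E
```

```text
side [[-0.88, -0.32, 0.34, 32.22], [-0.47, 0.61, -0.64, 995.0], [-0.01, -0.73, -0.69, 1071.26], [0.0, 0.0, 0.0, 1.0]] -0.11992921655796825
top [[-0.02, -0.99, 0.15, 253.85], [-1.0, 0.03, 0.01, 109.53], [-0.01, -0.15, -0.99, 1707.51], [0.0, 0.0, 0.0, 1.0]] -0.1735491784370057
wrist [[0.29, -0.92, -0.28, 238.92], [-0.96, -0.28, -0.08, -501.76], [-0.0, 0.29, -0.96, 382.42], [0.0, 0.0, 0.0, 1.0]] -0.04160330531965198
{'clock': 0.15, 'joints': array([-1.34460602e+00,  3.00325781e-01,  1.52143294e+00,  8.34555545e-06,
        1.32072611e+00, -6.65488641e-02]), 'qd': array([-0.0005688 , -0.00200104, -0.00027384,  0.00203177, -0.00071808,
       -0.00148303]), 'effort': array([ 4.16004223e-04, -5.31962585e+01, -3.52820599e+01,  7.07859616e-02,
        2.36096786e-02, -7.43140640e-05]), 'eef_pos': array([ 158.6968132 , -526.392813  ,  205.02872026]), 'eef_rot': array([-3.14070299e+00, -6.73957848e-05,  2.92737069e-01]), 'wrist_force': array([-0.20195658, -0.21027465, -0.01628307]), 'moment': array([-0.00579941, -0.0763278 ,  0.02919399]), 'finger_force': 0.0, 'finger_gap': 94.11127174174881}
```

View pics/top0.png

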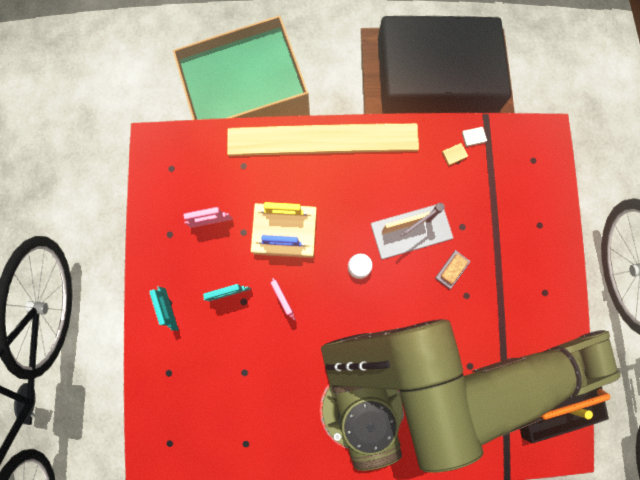

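View pics/side0.png

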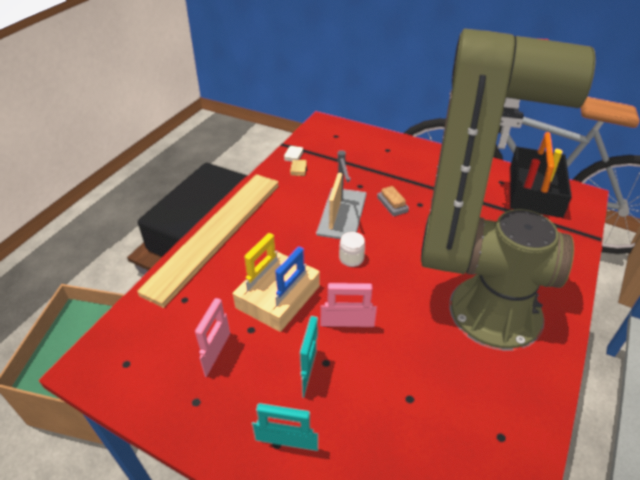

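The top view shows the blue handle at (281,241) and the yellow one at (283,209) in the rack, the tin at (360,266), the sander at (453,270), and the stand at (412,232) with its post near (437,210). The lookalikes are pink at (207,217) and (283,300), and teal at (162,308) and (226,293). Only (281,241) is blue, so that is the one meant. I'll measure and confirm in a crop.

```bash
python3 - <<'E'
from h import *
for n in["top","side"]:
    P=np.load(n+"_P.npy");c=np.load(n+"_c.npy");hsv=cv2.cvtColor(c,cv2.COLOR_RGB2HSV)
    H,S,V=[hsv[...,i].astype(int) for i in range(3)]
    inb=(P[...,0]>250)&(P[...,0]<800)&(P[...,1]>-250)&(P[...,1]<500)
    for nm,lo,hi in[("blue",108,128),("yellow",22,30)]:
        m=(H>lo)&(H<hi)&(S>150)&inb&(P[...,2]>100)
        q=P[m]; 
        if len(q)<10: print(nm,len(q));continue
        zt=np.percentile(q[:,2],95);t=q[q[:,2]>zt-8]
        cen=t.mean(0);u,s,vt=np.linalg.svd((t-cen)[:,:2],full_matrices=False);d=vt[0];pr=(t-cen)[:,:2]@d
        print(n,nm,len(q),"top",zt.round(1),"cen",cen.round(1),"mid",(cen[:2]+d*(pr.max()+pr.min())/2).round(1),"len",np.ptp(pr).round(1),"ang",np.arctan2(d[1],d[0]).round(3))
    # stand: grey base / panel / hook
    reg=(P[...,0]>400)&(P[...,0]<800)&(P[...,1]>-330)&(P[...,1]<30)
    for a,b in[(8,16),(122,138),(165,230)]:
        m=reg&(P[...,2]>a)&(P[...,2]<b)&~((S>180)&((H<8)|(H>172)))
        q=P[m]; r=cv2.minAreaRect(q[:,:2].astype(np.float32)) if len(q)>5 else None
        print(n,a,b,len(q),q.mean(0).round(1) if len(q) else "",r)
P=np.load("top_P.npy")
for u,v in[(437,210),(412,232),(360,266),(453,270),(425,222),(405,222),(262,230),(305,250),(415,243)]: print(u,v,P[v,u].round(1))
c=np.load("top_c.npy");s=np.load("side_c.npy")
cv2.imwrite("pics/crop.png",np.vstack([cv2.resize(c[185:285,235:475],(800,333),interpolation=cv2.INTER_CUBIC),cv2.resize(s[140:330,225:565][:110],(800,259),interpolation=cv2.INTER_CUBIC)])[:,:,::-1])
E
```

```text
blue 0
top yellow 115 top 177.2 cen [602.  213.1 173.7] mid [602.9 221.4] len 102.4 ang -1.673
top 8 16 1484 [ 542.1 -178.3   12.2] ((600.2745971679688, -157.2939910888672), (398.1502990722656, 344.528564453125), 0.1331341415643692)
top 122 138 181 [ 561.4 -144.7  129.7] ((563.9539184570312, -155.76327514648438), (14.246353149414062, 153.4371795654297), 12.533849716186523)
top 165 230 227 [ 554.9 -187.9  188.6] ((544.2098999023438, -177.64463806152344), (24.777700424194336, 150.23614501953125), 36.11880874633789)
side blue 458 top 175.4 cen [504.2 235.4 172.8] mid [504.1 235. ] len 104.2 ang 1.485
side yellow 558 top 175.8 cen [600.2 226.6 173.1] mid [600.  224.1] len 102.5 ang 1.472
side 8 16 1199 [ 537.9 -164.2   12.5] ((538.0288696289062, -200.37811279296875), (261.04901123046875, 502.9572448730469), 42.37687301635742)
side 122 138 143 [ 563.7 -153.6  130.4] ((562.7037963867188, -155.2544403076172), (20.218164443969727, 162.36549377441406), 17.546306610107422)
side 165 230 162 [ 561.3 -190.7  188. ] ((550.6365356445312, -170.29843139648438), (22.985963821411133, 153.8263397216797), 31.780494689941406)
437 210 [ 575.3 -222.3  191.5]
412 232 [ 544.5 -177.6   10.4]
360 266 [433.4  -4.2  79.6]
453 270 [ 416.9 -293.6   44.1]
425 222 [ 575.7 -220.9   10.2]
405 222 [ 553.  -137.   137.1]
262 230 [554.2 290.8  60.2]
305 250 [488.5 160.   62.2]
415 243 [ 509.3 -185.5    9.1]
```

View pics/crop.png

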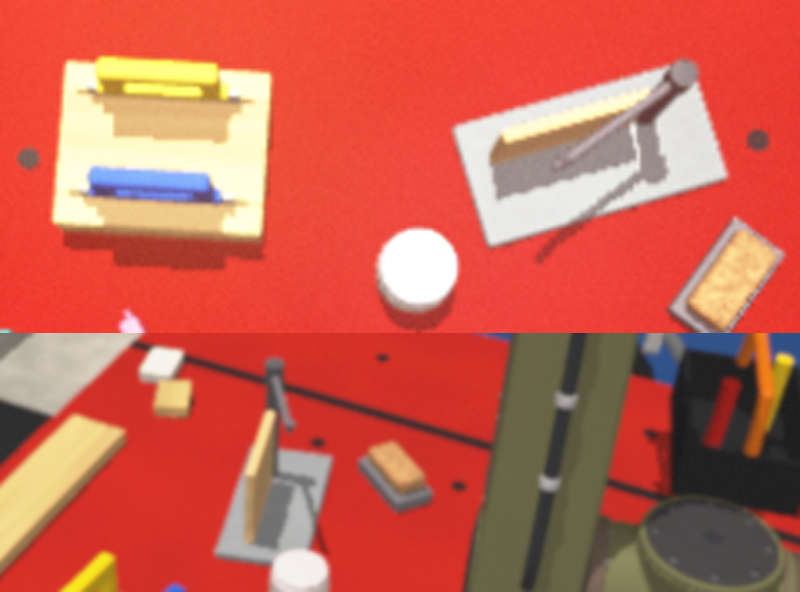

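The crop confirms the blue scraper at (150,183), in the near slot, with the yellow one behind it at (158,78). The hook's hub is at crop (683,72) and its tip at (560,163), so it is already slightly swung out. Next I fit the stand more precisely.

```bash
cat >> h.py <<'E'
def go(x,y,z,yaw=None):
    """remaining shift in tool axes (units of 40 mm) and yaw (units of pi) from the measured pose"""
    from scipy.spatial.transform import Rotation as R
    s=manip.read_state();M=R.from_euler('xyz',s["eef_rot"]).as_matrix()
    d=M.T@(np.array([x,y,z])-s["eef_pos"])
    t=np.zeros(3)
    if yaw is not None: t=R.from_matrix(M.T@R.from_euler('xyz',[np.pi,0,yaw]).as_matrix()).as_rotvec()
    print("tool mm",d.round(1),"units",(d/40).round(3),"turn/pi",(t/np.pi).round(4))
E
python3 - <<'E'
from h import *
Q=[]
for n in["top","side"]:
    P=np.load(n+"_P.npy");c=np.load(n+"_c.npy");hsv=cv2.cvtColor(c,cv2.COLOR_RGB2HSV);S=hsv[...,1]
    reg=(P[...,0]>420)&(P[...,0]<650)&(P[...,1]>-290)&(P[...,1]<0)
    q=P[reg&(P[...,2]>165)&(P[...,2]<215)]
    hub=q[(q[:,2]>192)&(q[:,0]>550)]; print(n,"hub",len(hub),hub.mean(0).round(1),cv2.minEnclosingCircle(hub[:,:2].astype(np.float32)))
    bar=q[(q[:,2]<192)&(q[:,0]<558)]; l=cv2.fitLine(bar[:,:2].astype(np.float32),cv2.DIST_HUBER,0,.01,.01).ravel();print("bar",l.round(3),np.arctan2(l[1],l[0])%np.pi,bar[:,2].mean(), "tip",q[np.argmin(q[:,0])].round(1))
    b=(reg&(P[...,2]>6)&(P[...,2]<18)&(S<70)).astype(np.uint8)
    k,lab,st,_=cv2.connectedComponentsWithStats(cv2.morphologyEx(b,cv2.MORPH_OPEN,np.ones((3,3))));i=1+np.argmax(st[1:,4])
    r=cv2.minAreaRect(P[lab==i][:,:2].astype(np.float32));print("base",r)
    p=P[reg&(P[...,2]>125)&(P[...,2]<136)];l=cv2.fitLine(p[:,:2].astype(np.float32),cv2.DIST_HUBER,0,.01,.01).ravel();print("panel",l.round(3),np.arctan2(l[1],l[0])%np.pi)
E
```

```text
top hub 57 [ 582.5 -228.5  198.2] ((578.88916015625, -225.66775512695312), 15.893072128295898)
bar [ 5.08000e-01 -8.61000e-01  5.36551e+02 -1.60150e+02] 2.103983 184.39427278168992 tip [ 504.1 -113.9  200.8]
base ((514.2120361328125, -136.4158172607422), (70.76151275634766, 142.7059326171875), 10.04157543182373)
panel [ 2.41000e-01 -9.70000e-01  5.61198e+02 -1.43064e+02] 1.8144878
side hub 43 [ 583.7 -223.6  196.9] ((584.5990600585938, -224.14234924316406), 13.7446928024292)
bar [   0.544   -0.839  534.288 -151.636] 2.1456323 185.78655233803462 tip [ 502.5 -109.7  200.2]
base ((548.1414794921875, -173.886474609375), (118.94274139404297, 241.22792053222656), 14.553460121154785)
panel [ 2.85000e-01 -9.58000e-01  5.62824e+02 -1.50044e+02] 1.8603213
```

The hub and base fits agree: pivot ≈ (582.6, -227), stand yaw 0.254, hook angle ≈ 0.33. The tip is 138 mm from the pivot (expected 137) and its top is at z ≈ 200 (expected 201). I'll move in above the panel side of the hook with the fingers shut.

```bash
python3 -m creep '0 0 -.5 0 0 0; 0 0 -.5 0 0 0; .77 -.44 0 0 0 0; .77 -.44 0 0 0 0; .77 -.44 0 0 0 0; .77 -.44 0 0 0 0; .77 -.44 0 0 0 0; .77 -.44 0 0 0 0; .77 -.44 0 0 0 0; .77 -.44 0 0 0 0; .77 -.44 0 0 0 0; .77 -.44 0 0 0 0; .77 -.44 0 0 0 0; .77 -.44 0 0 0 0; .77 -.44 0 0 0 0; .77 -.44 0 0 0 0; 0 0 0 0 0 0; 0 0 0 0 0 0' 1 20; python3 -c "
from h import *
go(550.6,-114.2,166);c=manip.camera('wrist');cv2.imwrite('pics/w1.png',c['color'][:,:,::-1])"
```

```text
clock: 2.4
eef_pos: [500.1, -166.4, 245.2]
eef_rot: [-3.141, 0.001, 0.293]
wrist_force: [-0.5, 0.2, 0.1]
finger_gap: 0.6
finger_force: 0.0
tool mm [ 63.4 -35.4  79.2] units [ 1.586 -0.886  1.979] turn/pi [0. 0. 0.]
```

View pics/w1.png

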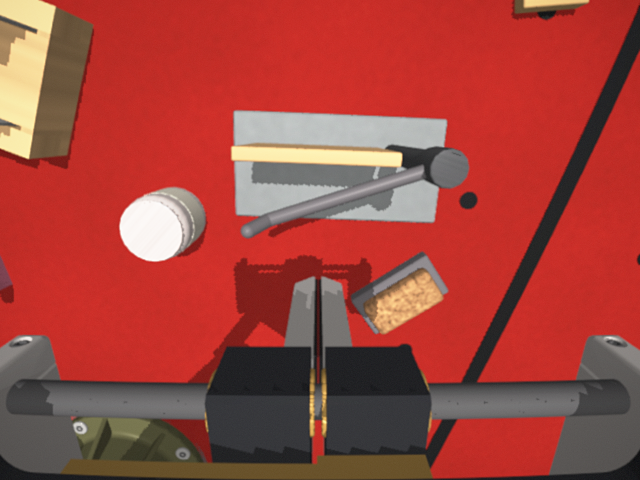

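The wrist view shows the hook's hub at (447,168) and tip at (250,230), with the panel behind at (320,155). The fingers at (318,290) are still short of the hook. I'll cross over, go down on the panel side and start pushing.

```bash
python3 -m creep '.79 -.44 0 0 0 0; .79 -.44 0 0 0 0; 0 0 0 0 0 0; 0 0 .66 0 0 0; 0 0 .66 0 0 0; 0 0 .66 0 0 0; 0 0 0 0 0 0'; python3 -c "
from h import *
go(550.6,-114.2,166);go(536.4,-123.5,166);go(503.7,-145.6,166);go(478.1,-182.7,166);go(469.8,-215.5,166);go(469.2,-229.8,166)"
```

```text
clock: 3.32
eef_pos: [549.5, -115.1, 165.0]
eef_rot: [-3.14, 0.003, 0.292]
wrist_force: [0.1, 0.3, 1.8]
finger_gap: 0.3
finger_force: 0.0
tool mm [ 1.4 -0.6 -1. ] units [ 0.034 -0.014 -0.026] turn/pi [0. 0. 0.]
tool mm [-14.9   4.3  -1. ] units [-0.373  0.107 -0.025] turn/pi [0. 0. 0.]
tool mm [-52.6  16.   -0.9] units [-1.315  0.401 -0.023] turn/pi [0. 0. 0.]
tool mm [-87.8  44.2  -0.9] units [-2.194  1.105 -0.022] turn/pi [0. 0. 0.]
tool mm [-105.1   73.2   -0.9] units [-2.629  1.831 -0.022] turn/pi [0. 0. 0.]
tool mm [-109.8   86.8   -0.9] units [-2.746  2.169 -0.022] turn/pi [0. 0. 0.]
```

```bash
python3 -m creep '-.19 .05 0 0 0 0; -.19 .06 0 0 0 0; -.31 .1 0 0 0 0; -.31 .1 0 0 0 0; -.31 .1 0 0 0 0; -.29 .23 0 0 0 0; -.29 .23 0 0 0 0; -.29 .23 0 0 0 0; -.15 .24 0 0 0 0; -.15 .24 0 0 0 0; -.15 .24 0 0 0 0; -.06 .17 0 0 0 0; -.06 .17 0 0 0 0; 0 0 0 0 0 0'; python3 -c "
from h import *
c=manip.camera('top');P=cloud(c);reg=(P[...,0]>400)&(P[...,0]<650)&(P[...,1]>-290)&(P[...,1]<0);q=P[reg&(P[...,2]>172)&(P[...,2]<204)]
cv2.imwrite('pics/t2.png',cv2.resize(c['color'][170:320,330:510],(720,600))[:,:,::-1])"
```

```text
clock: 5.08
eef_pos: [470.4, -229.2, 166.1]
eef_rot: [3.142, 0.0, 0.292]
wrist_force: [0.8, 1.1, -0.3]
finger_gap: 0.5
finger_force: 0.0
```

View pics/t2.png

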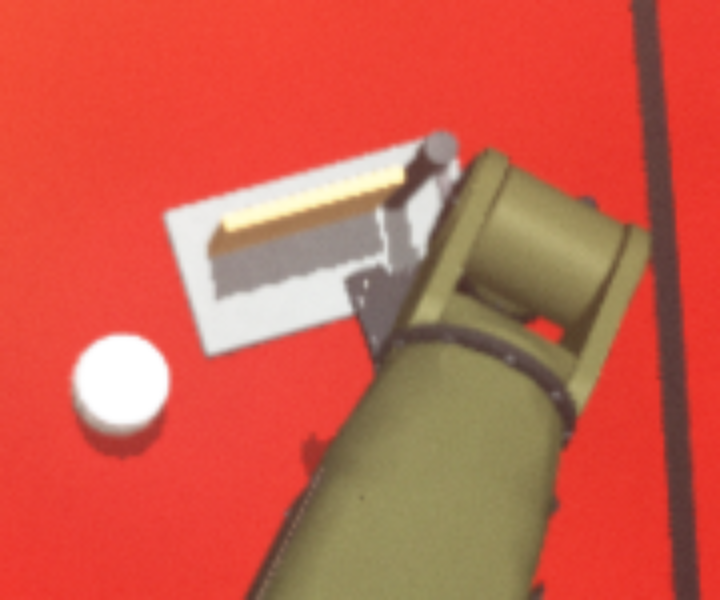

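The top view shows the hook gone from above the panel: only the hub shows at (438,150), with the arm hiding the rest. I'll press on gently until the force shows the stop.

```bash
python3 -m creep '0 .1 0 0 0 0; 0 0 0 0 0 0'; python3 -m creep '0 .1 0 0 0 0; 0 0 0 0 0 0';python3 -m creep '0 .08 0 0 0 0; 0 0 0 0 0 0'
```

```text
clock: 5.38
eef_pos: [471.2, -231.6, 166.0]
eef_rot: [-3.139, 0.001, 0.293]
wrist_force: [-3.5, 7.3, 2.9]
finger_gap: 0.5
finger_force: 4.0
clock: 5.62
eef_pos: [471.4, -232.6, 165.8]
eef_rot: [-3.132, 0.003, 0.294]
wrist_force: [-13.3, 28.4, 12.1]
finger_gap: 0.6
finger_force: 15.7
clock: 5.88
eef_pos: [471.6, -233.3, 165.6]
eef_rot: [-3.127, 0.004, 0.294]
wrist_force: [-20.5, 47.7, 18.5]
finger_gap: 0.5
finger_force: 25.5
```

The force rose to about 50 N, so the hook is at its stop. Backing off, lifting, opening the fingers and turning toward the scraper.

```bash
python3 -m creep '0 -.5 0 0 0 0; 0 -.6 0 0 0 0; 0 0 -.8 0 0 0; 0 0 -.8 0 0 0; 0 0 -.9 0 0 0; 0 0 -.9 0 0 -.047; 0 0 0 0 0 -.055; 0 0 0 0 0 -.055; 0 0 0 0 0 -.055; 0 0 0 0 0 -.055; 0 0 0 0 0 -.055; 0 0 0 0 0 -.055; 0 0 0 0 0 0'; python3 -c "
from h import *
go(504,235,300,1.477)
c=manip.camera('wrist');cv2.imwrite('pics/w2.png',c['color'][:,:,::-1])
P=cloud(c);q=P[(P[...,2]>170)&(P[...,2]<215)&(P[...,0]>400)&(P[...,0]<640)&(P[...,1]<-150)]
print(len(q));b=q[(q[:,0]<560)];l=cv2.fitLine(b[:,:2].astype(np.float32),cv2.DIST_HUBER,0,.01,.01).ravel();print(l,b[:,2].mean(),q.min(0),q.max(0))"
```

```text
clock: 7.5
eef_pos: [461.0, -197.3, 302.3]
eef_rot: [3.142, 0.0, 1.476]
wrist_force: [0.1, 0.8, 0.2]
finger_gap: 0.6
finger_force: 0.0
tool mm [434.5   2.    2.2] units [10.862  0.05   0.056] turn/pi [ 0.      0.     -0.0002]
2182
[ 9.8396385e-01  1.7836799e-01  5.1815735e+02 -2.3773889e+02] 181.68033276199768 [ 471.48575252 -251.98470342  170.02954705] [ 596.94273196 -213.97323471  198.03865552]
```

View pics/w2.png

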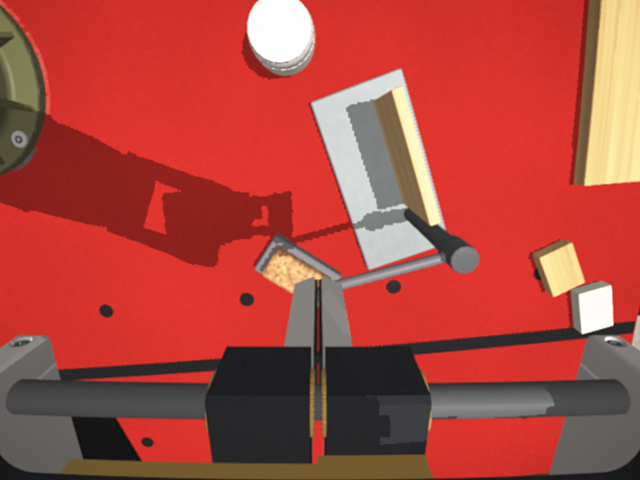

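The wrist view shows the hook swung out from its hub at (462,258) toward (340,283), beneath the fingers. Its fitted direction is 3.321 rad, against 3.325 expected at the stop. Moving to the scraper.

```bash
python3 -m creep '.9 0 0 0 0 0; .9 0 0 0 0 0; .9 0 0 0 0 0; .9 0 0 0 0 0; .9 0 0 0 0 0; .9 0 0 0 0 0; .9 0 0 0 0 0; .9 0 0 0 0 0; .9 0 0 0 0 0; .9 0 0 0 0 0; 0 0 0 0 0 0; 0 0 0 0 0 0' 0 ; python3 -c "
from h import *
go(504,235,300,1.477)
c=manip.camera('wrist');cv2.imwrite('pics/w3.png',c['color'][:,:,::-1])
P=cloud(c);hsv=cv2.cvtColor(c['color'],cv2.COLOR_RGB2HSV);H,S=hsv[...,0].astype(int),hsv[...,1]
for nm,lo,hi in[('blue',105,130),('yellow',22,31)]:
    m=(H>lo)&(H<hi)&(S>140)&(P[...,2]>164)&(P[...,2]<182);t=P[m]
    if len(t)>20: print(nm,len(t),t.mean(0).round(1),cv2.minAreaRect(t[:,:2].astype(np.float32)))
"
```

```text
clock: 9.05
eef_pos: [494.6, 160.7, 302.2]
eef_rot: [-3.142, 0.0, 1.475]
wrist_force: [-0.7, 0.9, 0.5]
finger_gap: 93.4
finger_force: 0.0
tool mm [74.8  2.2  2.2] units [1.871 0.056 0.055] turn/pi [-0.      0.0001 -0.0006]
blue 2339 [508.6 235.  170.9] ((508.45294189453125, 232.2991943359375), (102.9775390625, 16.079544067382812), 84.56781005859375)
yellow 2625 [601.8 227.2 170.5] ((602.4358520507812, 224.59922790527344), (103.46410369873047, 18.149316787719727), 85.38434600830078)
```

View pics/w3.png

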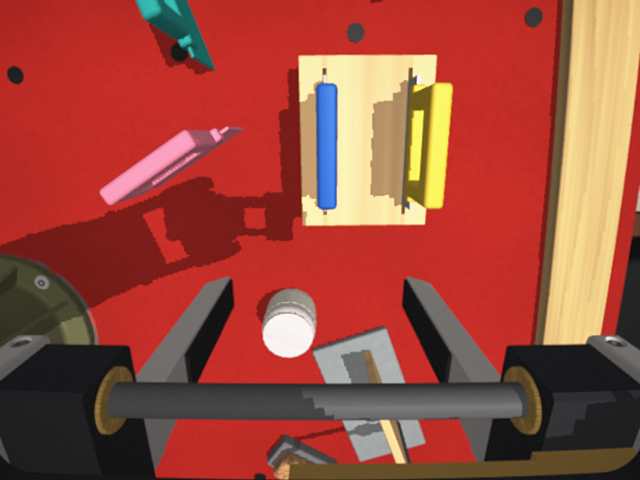

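The blue bar is at wrist (327,146) and the yellow one at (440,146). The measured blue centre is ≈ (507, 233.5), with its top at z ≈ 173 as expected and yaw 1.48. Descending with the tips about 10 mm above the bar's underside.

```bash
python3 -m creep '.92 .07 0 0 0 0; .92 .07 0 0 0 .001; 0 0 0 0 0 0; 0 0 .8 0 0 0; 0 0 .8 0 0 0; 0 0 .8 0 0 0; 0 0 .7 0 0 0; 0 0 .5 0 0 0; 0 0 0 0 0 0'; python3 -c "
from h import *
go(507,233.5,157,1.48)"
```

```text
clock: 10.22
eef_pos: [506.7, 232.4, 157.4]
eef_rot: [-3.14, 0.001, 1.472]
wrist_force: [-0.5, 0.5, 0.9]
finger_gap: 93.8
finger_force: 0.0
tool mm [1.1 0.2 0.4] units [0.028 0.004 0.01 ] turn/pi [-0.0006  0.0003 -0.0025]
```

```bash
python3 -m creep '0 0 0 0 0 -.0025; 0 0 0 0 0 0; 0 0 0 0 0 0; 0 0 0 0 0 0; 0 0 0 0 0 0; 0 0 0 0 0 0' 1 40
```

```text
clock: 10.98
eef_pos: [507.1, 233.9, 158.3]
eef_rot: [3.142, 0.0, 1.482]
wrist_force: [-0.1, -0.2, -0.6]
finger_gap: 37.4
finger_force: 0.0
```

```bash
python3 -m creep '0 0 -.25 0 0 0; 0 0 -.25 0 0 0; 0 0 0 0 0 0'
```

```text
clock: 11.35
eef_pos: [507.5, 234.0, 179.5]
eef_rot: [3.14, -0.001, 1.482]
wrist_force: [0.2, 1.0, -0.2]
finger_gap: 7.6
finger_force: 0.0
```

The fingers had not finished closing when I lifted, so they came up empty. Reopening and going back down, then waiting longer this time.

```bash
python3 -m creep '0 0 0 0 0 0; 0 0 0 0 0 0; 0 0 0 0 0 0; 0 0 0 0 0 0; 0 0 0 0 0 0; 0 0 0 0 0 0; 0 0 .28 0 0 0; 0 0 .28 0 0 0; 0 0 0 0 0 0; 0 0 0 0 0 0' .4 40; python3 -m creep '0 0 0 0 0 0; 0 0 0 0 0 0; 0 0 0 0 0 0; 0 0 0 0 0 0; 0 0 0 0 0 0; 0 0 0 0 0 0; 0 0 0 0 0 0; 0 0 0 0 0 0' 1 40
```

```text
clock: 12.6
eef_pos: [507.1, 233.9, 155.9]
eef_rot: [-3.142, 0.0, 1.482]
wrist_force: [0.8, 0.2, 0.2]
finger_gap: 56.5
finger_force: 0.0
clock: 13.6
eef_pos: [507.1, 233.8, 155.9]
eef_rot: [3.141, -0.0, 1.482]
wrist_force: [1.3, 0.1, 0.5]
finger_gap: 17.6
finger_force: 40.0
```

Gripped: gap 17.6 mm, 40 N.

```bash
python3 -m creep '0 0 -.2 0 0 0; 0 0 -.3 0 0 0; 0 0 -.3 0 0 0; 0 0 0 0 0 0'
```

```text
clock: 14.1
eef_pos: [507.4, 234.0, 189.2]
eef_rot: [3.14, -0.001, 1.482]
wrist_force: [-0.5, -0.2, -1.6]
finger_gap: 17.6
finger_force: 39.9
```

Drawn free and holding. Lift clear and carry it to a point in front of the hook tip.

```bash
python3 -m creep '0 0 -.6 0 0 0; 0 0 -.6 0 0 0; 0 0 -.6 0 0 0; 0 0 0 0 0 0'; python3 -m creep '-.4 -.05 0 0 0 0; -.74 -.092 0 0 0 0; -.74 -.092 0 0 0 0; -.74 -.092 0 0 0 0; -.74 -.092 0 0 0 0; -.74 -.092 0 0 0 0; -.74 -.092 0 0 0 0; -.74 -.092 0 0 0 0; -.74 -.092 0 0 0 0; -.74 -.092 0 0 0 0; -.74 -.092 0 0 0 0; -.74 -.092 0 0 0 0; -.74 -.092 0 0 0 0; -.74 -.092 0 0 0 0; -.74 -.092 0 0 0 0; -.74 -.092 0 0 0 0; -.74 -.092 0 0 0 0; -.4 -.05 0 0 0 0; 0 0 0 0 0 0'; python3 -c "
from h import *
go(400.5,-259,218,1.75)"
```

```text
clock: 14.6
eef_pos: [507.4, 234.0, 261.0]
eef_rot: [3.139, -0.001, 1.482]
wrist_force: [0.2, 0.8, -3.3]
finger_gap: 17.8
finger_force: 39.9
clock: 16.98
eef_pos: [398.9, -264.5, 259.1]
eef_rot: [-3.141, -0.001, 1.48]
wrist_force: [0.6, -0.4, -1.0]
finger_gap: 17.6
finger_force: 40.0
tool mm [ 5.6  1.1 41.1] units [0.14  0.028 1.028] turn/pi [-0.0003 -0.0003 -0.0858]
```

```bash
python3 -m creep '.14 .03 0 0 0 0; 0 0 0 0 0 -.043; 0 0 0 0 0 -.043; 0 0 .5 0 0 0; 0 0 .5 0 0 0; 0 0 0 0 0 0; 0 0 0 0 0 0'; python3 -c "
from h import *
go(400.5,-259,219,1.75);go(505.8,-239.9,219,1.75)
ims=[]
c=manip.camera('side');P=cloud(c);hsv=cv2.cvtColor(c['color'],cv2.COLOR_RGB2HSV)
H,S=hsv[...,0].astype(int),hsv[...,1]
t=P[(H>105)&(H<130)&(S>140)&(P[...,2]>120)&(P[...,2]<300)&(P[...,0]>300)&(P[...,0]<480)&(P[...,1]<-100)]
print(len(t),t.mean(0),np.percentile(t,[1,99],axis=0).round(1))
cv2.imwrite('pics/s3.png',cv2.resize(c['color'][90:270,270:480],(700,600))[:,:,::-1])"
```

```text
clock: 17.85
eef_pos: [401.7, -258.3, 220.8]
eef_rot: [3.141, 0.001, 1.753]
wrist_force: [0.8, 0.8, -1.5]
finger_gap: 17.9
finger_force: 39.9
tool mm [-0.5 -1.3  1.8] units [-0.011 -0.032  0.044] turn/pi [0.0002 0.0002 0.0009]
tool mm [ -0.7 105.7   1.8] units [-0.018  2.643  0.046] turn/pi [0.0002 0.0002 0.0009]
1501 [  389.84833453 -1471.48160507   212.42560243] [[  302.5 -1653.2   122.2]
 [  477.7  -205.7   297.6]]
```

View pics/s3.png

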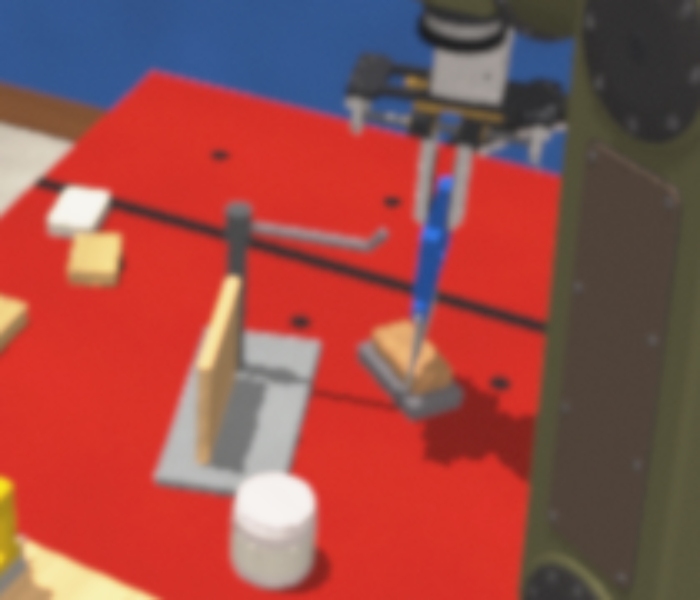

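The hook's upturned tip is at (380,240), level with the handle opening of the upright blue scraper at (435,235). The sander below is clear. Inserting.

```bash
python3 -m creep '0 .3 .03 0 0 0; 0 .35 0 0 0 0; 0 .35 0 0 0 0; 0 0 0 0 0 0'; python3 -m creep '0 .4 0 0 0 0; 0 .4 0 0 0 0; 0 .4 0 0 0 0; 0 .4 0 0 0 0; 0 0 0 0 0 0; 0 0 0 0 0 0'; python3 -c "
from h import *
go(505.8,-239.9,195,1.75)"
```

```text
clock: 18.4
eef_pos: [441.5, -251.1, 218.3]
eef_rot: [-3.141, -0.0, 1.753]
wrist_force: [-1.2, 0.4, -1.7]
finger_gap: 17.6
finger_force: 39.9
clock: 19.15
eef_pos: [503.3, -240.0, 218.5]
eef_rot: [-3.141, -0.0, 1.752]
wrist_force: [-0.3, -0.8, -0.8]
finger_gap: 17.4
finger_force: 39.9
tool mm [-0.4  2.4 23.5] units [-0.009  0.061  0.588] turn/pi [-0.0001 -0.0001  0.0007]
```

```bash
python3 -m creep '0 .03 .2 0 0 0; 0 .03 .2 0 0 0; 0 0 .14 0 0 0; 0 0 0 0 0 0'; python3 -m creep '0 0 .04 0 0 0; 0 0 0 0 0 0'
```

```text
clock: 19.65
eef_pos: [505.7, -239.4, 196.5]
eef_rot: [-3.141, -0.001, 1.752]
wrist_force: [0.6, -0.3, -2.2]
finger_gap: 17.6
finger_force: 40.0
clock: 19.9
eef_pos: [505.9, -239.5, 195.5]
eef_rot: [3.141, 0.0, 1.752]
wrist_force: [-0.7, -0.5, -1.5]
finger_gap: 17.6
finger_force: 39.9
```

```bash
python3 -m creep '0 0 .04 0 0 0; 0 0 0 0 0 0';python3 -m creep '0 0 .04 0 0 0; 0 0 0 0 0 0'
```

```text
clock: 20.15
eef_pos: [506.0, -239.6, 193.9]
eef_rot: [3.141, 0.0, 1.752]
wrist_force: [0.4, 0.1, -2.4]
finger_gap: 17.3
finger_force: 40.0
clock: 20.4
eef_pos: [506.1, -239.6, 193.5]
eef_rot: [3.141, 0.001, 1.752]
wrist_force: [-3.0, 2.4, 8.9]
finger_gap: 17.8
finger_force: 40.0
```

It is bearing on the hook (wrist +9 N) at the expected height. Release and look before rising.

```bash
python3 -m creep '0 0 0 0 0 0; 0 0 0 0 0 0; 0 0 0 0 0 0; 0 0 0 0 0 0; 0 0 0 0 0 0; 0 0 0 0 0 0; 0 0 0 0 0 0' .5 10; python3 -m creep '0 0 -.3 0 0 0; 0 0 -.5 0 0 0; 0 0 -.8 0 0 0; 0 0 -.8 0 0 0; 0 0 -.8 0 0 0; 0 0 0 0 0 0; 0 0 0 0 0 0; 0 0 0 0 0 0; 0 0 0 0 0 0; 0 0 0 0 0 0; 0 0 0 0 0 0; 0 0 0 0 0 0'; python3 -c "
from h import *
c=manip.camera('side');a=cv2.resize(c['color'][90:270,270:480],(400,343));b=manip.camera('wrist');b=b['color']
cv2.imwrite('pics/s4.png',np.hstack([a,cv2.resize(b,(400,343))])[:,:,::-1])
P=cloud(c);hsv=cv2.cvtColor(c['color'],cv2.COLOR_RGB2HSV);H,S=hsv[...,0].astype(int),hsv[...,1]
t=P[(H>105)&(H<130)&(S>140)&(P[...,2]>100)&(P[...,2]<240)&(P[...,0]>440)&(P[...,0]<570)&(P[...,1]<-150)&(P[...,1]>-330)]
print(len(t),np.percentile(t,[2,50,98],axis=0).round(1))"
```

```text
clock: 21.28
eef_pos: [505.9, -239.6, 192.3]
eef_rot: [3.142, 0.0, 1.752]
wrist_force: [0.7, 0.5, 0.5]
finger_gap: 46.8
finger_force: 0.0
clock: 22.78
eef_pos: [505.9, -239.5, 320.2]
eef_rot: [-3.142, -0.0, 1.752]
wrist_force: [-0.6, -0.2, -0.2]
finger_gap: 47.0
finger_force: 0.0
223 [[ 488.7 -278.1  135.7]
 [ 497.5 -207.8  193.6]
 [ 513.7 -186.2  213.8]]
```

View pics/s4.png

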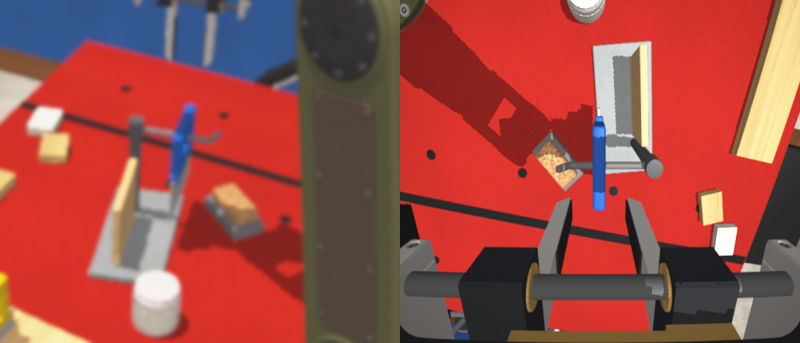

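The blue scraper hangs on the hook, upright in the side view at (182,150) and across the bar in the wrist view at (600,165), with the hook still out. I'll let it settle, check for motion, then hand in.

```bash
python3 -m creep '0 0 0 0 0 0; 0 0 0 0 0 0; 0 0 0 0 0 0; 0 0 0 0 0 0; 0 0 0 0 0 0; 0 0 0 0 0 0; 0 0 0 0 0 0; 0 0 0 0 0 0; 0 0 0 0 0 0; 0 0 0 0 0 0; 0 0 0 0 0 0; 0 0 0 0 0 0; 0 0 0 0 0 0; 0 0 0 0 0 0; 0 0 0 0 0 0; 0 0 0 0 0 0; 0 0 0 0 0 0; 0 0 0 0 0 0; 0 0 0 0 0 0; 0 0 0 0 0 0'; python3 -c "
from h import *
L=[]
for i in range(8):
    c=manip.camera('side');hsv=cv2.cvtColor(c['color'],cv2.COLOR_RGB2HSV);m=(hsv[...,0]>105)&(hsv[...,0]<130)&(hsv[...,1]>140);m[:120]=0;m[240:]=0;m[:,:310]=0;m[:,345:]=0
    v,u=np.nonzero(m);L.append([u.mean(),v.mean(),len(u)])
print(np.round(L,2)); d=np.ptp(np.array(L),0);print(d)
if d[0]<.3 and d[1]<.5: print(manip.sign_off())"
```

```text
clock: 25.38
eef_pos: [505.9, -239.5, 320.3]
eef_rot: [3.142, -0.0, 1.752]
wrist_force: [0.2, -0.4, 0.4]
finger_gap: 47.1
finger_force: 0.0
[[nan nan  0.]
 [nan nan  0.]
 [nan nan  0.]
 [nan nan  0.]
 [nan nan  0.]
 [nan nan  0.]
 [nan nan  0.]
 [nan nan  0.]]
[nan nan  0.]<string>:6: RuntimeWarning: Mean of empty slice.
  ret = ret.dtype.type(ret / rcount)
```

My pixel window was off: the scraper is near side (365,169).

```bash
python3 -c "
from h import *
L=[]
for i in range(8):
    c=manip.camera('side');hsv=cv2.cvtColor(c['color'],cv2.COLOR_RGB2HSV);m=(hsv[...,0]>105)&(hsv[...,0]<130)&(hsv[...,1]>140);m[:138]=0;m[230:]=0;m[:,:345]=0;m[:,390:]=0
    v,u=np.nonzero(m);L.append([u.mean(),v.mean(),len(u)])
print(np.round(L,2)); d=np.ptp(np.array(L),0);print(d)
if d[0]<.3 and d[1]<.5: print(manip.sign_off())"
```

```text
[[365.09 164.86 223.  ]
 [365.1  164.77 222.  ]
 [365.1  164.77 222.  ]
 [365.08 164.81 221.  ]
 [365.13 164.69 221.  ]
 [365.06 164.8  220.  ]
 [365.1  164.77 222.  ]
 [365.08 164.81 221.  ]]
[0.06306047 0.16871944 3.        ]
the job is handed in; nothing more can be done
None
```

The hook is swung out to its stop and the blue scraper hangs on it, upright and still; I saw no contact with the yellow scraper, tin or sanding block, and the job is handed in, though no verdict was returned.

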